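# Seat the drive gear on the tile tumbler's spindle

### The job

Fit the loose toothed drive gear onto the splined spindle of the tumbler gearbox: pick it up by its square hub, turn it until its cross-shaped bore lines up with the four splines, and push it down fully home against the stiff collar, then let go. Leave the smooth belt pulley where it lies.

Things in the scene. Friction and masses are not known exactly. Their poses are not given: they have to be found in the camera images.
- gear_mid (a point): Drive gear, white nylon, about 0.25 kg, lying hub up. Bottom: rim of 16 coarse teeth, 112 mm across, 18 mm thick. Above it a square hub, 52 x 52 mm, up to 60 mm over the underside. Cross-shaped bore right through: two crossed slots 18 mm wide, 44 mm long. Point on the axis, 30 mm above the underside; x and y run along the slots, square to the hub's faces; z up.
- seat (a point): Spindle's foot: axis point on top of the 100 mm round flange of a grey gearbox (130 mm square), 70 mm above the bench. Fixed steel cross of four splines along this frame's x and y: 36 mm across, 6 mm thick, top 34 mm above this point (upper 6 mm: 28 across, 4 thick). The gear fits at any quarter turn, with 4 mm side play or 15 degrees of turn. Home: gear_mid 30 mm above this.
- collar (a joint): Stiff aluminium collar ring round the spindle's foot, 84 mm outside. 0 (m): up, its top 12 mm above the flange, as at the start; 0.012: pushed down flush with the flange. Slides straight down against about 15 N of friction and stays where left; the gear's weight alone does not sink it.
- pulley_mid (a point): Belt pulley, a bystander to leave alone: same white nylon, same 60 mm height and about the same diameter (110 mm) as the gear, but a smooth grooved rim and a round hub 52 mm in diameter. Point on its axis, 30 mm above its underside.
Mind the look-alikes: they are no part of the job. Leave any green or pink look-alike of the part that bears gear_mid alone.

How it is judged:
At the end, for the whole second after the job is handed in: The gear is on the spindle (axes within 10 mm), hub up and level within 7 degrees, its underside within 4 mm of the flange, the collar pushed down at least 8 mm, and the gear at rest (under 0.02 m/s) (horizontal distance between gear_mid and seat below 0.01 m and z of gear_mid in the frame of seat between 0.026 and 0.034 m and angle between gear_mid's own z axis and vertical below 0.12 rad and value of joint collar above 0.008 m and linear speed of gear below 0.02 m/s); the robot touches nothing.
It fails at once if the belt pulley is moved more than 30 mm from where it lay (distance of pulley_mid from where it was at the start of the episode above 0.03 m).
It also fails if it takes over 42 s, if anything falls off the work surface, if the arm or the gripper's body presses on something with over 40 N, if the wrist force passes 120 N, or if a joint passes its speed limit or range.

### The arm

A 6-joint arm with a two-finger parallel gripper is mounted at the origin on the work surface. World frame = base frame: x ahead of the robot, y to its left, z up, the work surface at z = 0. Lengths are in m, angles in rad, forces in N, time in s.
With the tool pointing down it reaches from about 0.3 to 0.775 m from the base axis. Payload 14.6 kg.
Tool frame: the origin (TCP) lies midway between the tips of the shut fingers; the grasp point (between the pads) lies 19 mm behind it (ctrl.pinch_z is the distance from the TCP to the grasp point, in m); z points along the fingers, y is the line along which they close (so a half turn about z gives the same grasp; the last joint's range is limited). The gripper opens to 94 mm and grips with 3 to 60 N. Pads are 16 mm wide; open, the fingers measure 119 mm over their backs; the gripper's body (75 mm by 177 mm) begins 78 mm behind the grasp point.
Start: joints at [1.149, 0.3, 1.521, -0, 1.321, -0.067], TCP at [0.191, 0.516, 0.205] pointing down, gripper open.
Joint ranges: [-3.03, 3.03], [-0.79, 2.21], [0.23, 2.52], [-1.04, 4.18], [0, 3.07], [-2.55, 2.55]. Speed limits (rad/s): [2.22, 2.22, 2.57, 3.14, 3.14, 3.14].

### API

Orientations are given as [roll, pitch, yaw] about the fixed x, y, z axes, in that order (R = Rz(yaw) Ry(pitch) Rx(roll)).
In Python, from station import ctrl gives the robot as it stands.
- The arm moves only by the tool jog_arm, never from a script. Its argument "motion" is a list of rows, each a list of 7 numbers: the shift along the tool's x, y, z in m, then the turn, a rotation vector about the tool's x, y, z in rad, then the opening, from -1 (shut) to 1 (fully open). In form: [[tx, ty, tz, rx, ry, rz, gripper], ...]. A call has 1 to 5 rows; each row shifts and turns the commanded pose from where the row before left it, along the tool's axes as they then stand; what a row does not reach is not made up. A row lasts 1/10 s, in which the tool goes at most 50 mm and 8.59 degrees, less where a joint would pass 70% of its speed; a pose out of reach is approached as far as the arm can. A call is refused whole if a number of a shift passes 0.05 or a number of a turn 0.15, either way. A call with a gripper value outside its range is refused whole. The fingers move at their own pace and stop on an object; "squeeze" is the grip in N (left out, the last holds). Time passes only in rows, so rows that do not move let the fingers close. It gives the time, the measured TCP pose, the force, the opening and the grip force at its end, in the units of the state.
- ctrl.get_obs(): the state, without advancing time (a new reading comes with each control period).
- ctrl.camera(name): name is "scene" or "top"; returns the picture (400x640x3 uint8, red, green, blue); there is no depth.
- ctrl.camera_model(name): a dict with "intrinsics" (3x3 intrinsics, pixels), "rvec" (rotation vector, rad) and "tvec" (3), from world to camera coordinates, as OpenCV has them. Camera axes: x right, y down, z forward; pixel columns grow to the right and rows downward; lengths in m; the calibration is good to about 2 mm. A picture is of the moment at which its call begins. camera_model takes no time and is no camera call.
- ctrl.hand_in(): hands the job in; it is judged then, once.
The state is a dict: "time_s": time; "qpos": joint angles; "joint_vel": joint speeds; "tau": joint torques, N m; "ee_pos": TCP position; "eef_rot": TCP orientation; "force": force on the tool from outside, world axes, zero at the start; "moment": the same for the moment, N m; "grip_width": finger opening in m; "grip_force": force on a finger pad.
Only numpy, scipy, OpenCV 4.12 (cv2) and the standard library are available. Lean on these libraries where they do the work, as an engineer would, in place of code of your own. Each camera call takes 0.05 s, during which the arm holds its last target. There are 200 camera calls.

## Working session

There is one attempt and no reset: what is moved stays moved. The work goes in short steps, Python scripts to look and compute and a tool call to move; the robot and the scene stay as the last step left them, time stands still between calls to the robot, and variables do not carry over. Pictures are saved under pics/ and viewed, at most 10 in all, crops included, and the job is handed in when it is done.

Besides the shell and the picture viewer there is one more tool, called after "Emit:" as name(argument=value, ...) on one line, values as JSON. jog_arm: Moves the arm, as the interface text tells. Its arguments: {"type":"object","properties":{"motion":{"type":"array"},"squeeze":{"type":"number"}},"required":["motion"]}

```bash
mkdir -p pics; ls
python3 - <<'E'
from station import ctrl
import cv2
for n in("scene","top"):
    im=ctrl.camera(n); cv2.imwrite(f"pics/{n}0.png",im[:,:,::-1]); m=ctrl.camera_model(n); print(n,m)
o=ctrl.get_obs(); print(o['time_s'],o['ee_pos'],o['eef_rot'],o['force'],o['grip_width'],ctrl.pinch_z)
E
```

```text
pics
scene {'intrinsics': array([[453.84778449,   0.        , 324.00499502],
       [  0.        , 453.84778449, 202.35740386],
       [  0.        ,   0.        ,   1.        ]]), 'rvec': array([ 1.62729941,  2.15024213, -0.65155737]), 'tvec': array([ 0.21138543, -0.35312982,  1.51448437])}
top {'intrinsics': array([[372.30262347,   0.        , 324.79137742],
       [  0.        , 372.30262347, 196.18956606],
       [  0.        ,   0.        ,   1.        ]]), 'rvec': array([ 2.2458074 , -2.19083974,  0.07916192]), 'tvec': array([-0.12370342,  0.50819206,  0.98063861])}
0.1 [0.19100297 0.51551273 0.20495025] [-3.14056180e+00 -4.80424595e-05  2.78675828e+00] [ 1.09895661  0.36813407 -0.36592278] 0.09393427251763796 0.0188
```

View pics/scene0.png

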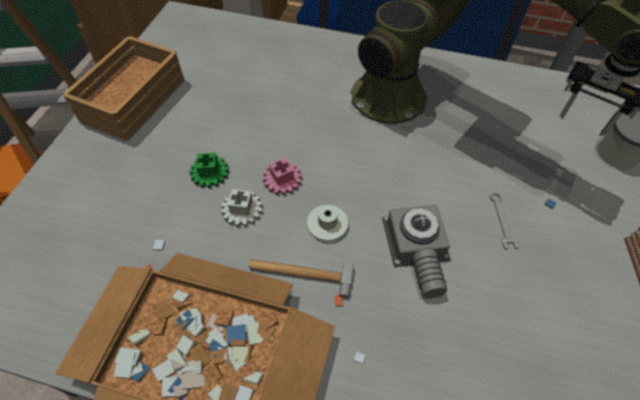

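View pics/top0.png

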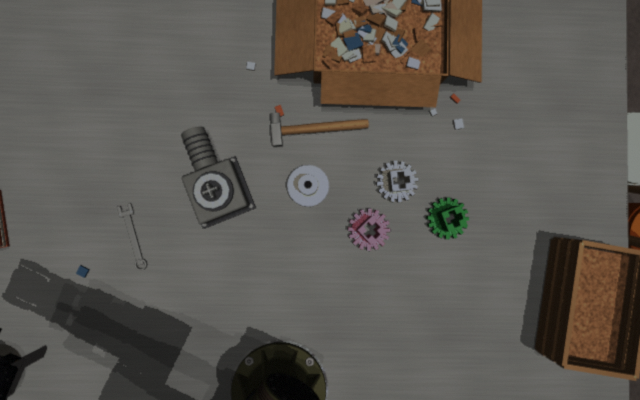

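The top view shows the white gear at (397,181), pulley at (308,185), spindle at (212,190), pink gear at (369,229) and green gear at (447,217). Next, zoomed crops of the gear and spindle.

```bash
cat > h.py <<'E'
import numpy as np,cv2
from station import ctrl
def ray(n,uv,z):
    m=ctrl.camera_model(n);R=cv2.Rodrigues(m['rvec'])[0];t=m['tvec'];K=m['intrinsics']
    uv=np.atleast_2d(uv).astype(float)
    d=(R.T@np.linalg.inv(K)@np.c_[uv,np.ones(len(uv))].T).T;c=-R.T@t
    return c+d*((z-c[2])/d[:,2])[:,None]
def proj(n,p):
    m=ctrl.camera_model(n)
    return cv2.projectPoints(np.atleast_2d(np.float64(p)),m['rvec'],m['tvec'],m['intrinsics'],None)[0][:,0]
def crop(im,x,y,r,s):
    return cv2.resize(im[y-r:y+r,x-r:x+r],None,fx=s,fy=s,interpolation=cv2.INTER_NEAREST)
E
python3 - <<'E'
from h import *
T=cv2.imread('pics/top0.png');S=cv2.imread('pics/scene0.png')
cv2.imwrite('pics/c0.png',np.vstack([np.hstack([crop(T,397,181,25,8),crop(T,212,190,25,8)])[:300*0+400],]))
for n,I,(x,y) in(("top",T,(397,181)),("scene",S,(242,206))):
    g=cv2.cvtColor(I,cv2.COLOR_BGR2HSV)
    sub=g[y-28:y+28,x-28:x+28]
    m=((sub[...,2]>150)&(sub[...,1]<50)).astype(np.uint8)
    k,l,st,c=cv2.connectedComponentsWithStats(m);i=1+np.argmax(st[1:,4])
    p=np.argwhere(l==i)[:,::-1]+[x-28,y-28]
    cc,r=cv2.minEnclosingCircle(p.astype(np.float32)); print(n,cc,r,st[i],ray(n,cc,0.018),ray(n,cc,0.009))
E
```

```text
Traceback (most recent call last):
ValueError: attempt to get argmax of an empty sequence
```

View pics/c0.png

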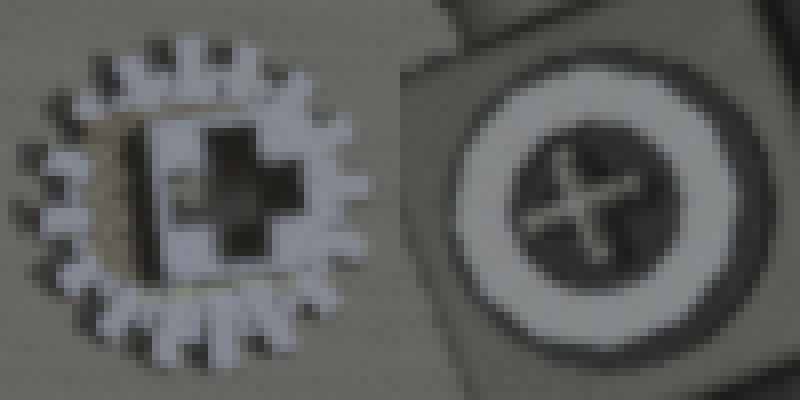

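The left crop shows the hub with its cross bore centred near (237,193) in the crop, turned about 5°. The right crop shows the collar ring, centred near (598,207), and the spline cross near (580,200), turned about 16°.

Run:
```python
from h import *
T=cv2.imread('pics/top0.png');S=cv2.imread('pics/scene0.png')
def blob(n,I,x,y,r,th,z):
    g=cv2.cvtColor(I,cv2.COLOR_BGR2GRAY)[y-r:y+r,x-r:x+r]
    k,l,st,c=cv2.connectedComponentsWithStats((g>th).astype(np.uint8)); i=1+np.argmax(st[1:,4])
    p=(np.argwhere(l==i)[:,::-1]+[x-r,y-r]).astype(np.float32)
    cc,R=cv2.minEnclosingCircle(p); print(n,cc,R,st[i],ray(n,cc,z).round(4))
print(cv2.cvtColor(T,cv2.COLOR_BGR2GRAY)[[181,190],[410,200]])
blob("top",T,397,181,26,118,.018)
blob("top",T,212,190,22,105,.082)
blob("scene",S,242,206,26,140,.018)
blob("top",T,308,185,26,118,.018)
f=lambda a,ox,oy:np.array(a)/8+[ox-.5,oy-.5]
G=ray("top",f([(230,127),(243,257),(303,190),(172,202),(237,193)],372,156),.06); print('gear cross',G.round(4))
P=ray("top",f([(520-400,217),(638-400,183),(565-400,150),(600-400,255),(180,200)],187,165),.101); print('spl',P.round(4))
a=lambda v:np.degrees(np.arctan2(v[1],v[0]))
print(a(G[1]-G[0]),a(G[3]-G[2]),a(P[1]-P[0]),a(P[3]-P[2]))
# gearbox body pixels scene: project seat guess for checking
print(proj("scene",[P[4],G[4]]))
o=ctrl.get_obs();print(o['qpos'])
```

```text
[107  98]
top (397.43548583984375, 180.75807189941406) 20.59737777709961 [  9   6  38  41 428] [[ 0.557  -0.3039  0.018 ]]
top (211.0840301513672, 190.27731323242188) 17.299726486206055 [  4   6  35  34 539] [[0.5158 0.1705 0.082 ]]
scene (238.0, 204.0) 19.924957275390625 [  4   5  34  39 374] [[ 0.552  -0.3105  0.018 ]]
top (307.8915710449219, 185.1265106201172) 20.54164695739746 [   6    6   41   41 1140] [[ 0.539  -0.0654  0.018 ]]
gear cross [[ 0.5777 -0.3011  0.06  ]
 [ 0.5361 -0.306   0.06  ]
 [ 0.5581 -0.325   0.06  ]
 [ 0.5531 -0.2828  0.06  ]
 [ 0.5566 -0.3037  0.06  ]]
spl [[0.5111 0.188  0.101 ]
 [0.5222 0.1533 0.101 ]
 [0.5316 0.1754 0.101 ]
 [0.5003 0.1638 0.101 ]
 [0.5167 0.1704 0.101 ]]
-173.31485828983122 96.74246768855824 -72.21852799379486 -159.76998354613346
[[420.06469686 218.27204199]
 [237.47746433 197.11460669]]
[ 1.14935366e+00  3.00394928e-01  1.52152874e+00 -2.13408034e-05
  1.32070075e+00 -6.66030194e-02]
```

Emit:
jog_arm(motion=[[0, 0, 0, 0, 0, 0.14, 1], [0, 0, 0, 0, 0, 0.14, 1], [0, 0, 0, 0, 0, 0.14, 1], [0, 0, 0, 0, 0, 0.14, 1], [0, 0, 0, 0, 0, 0.14, 1]])

```text
time_s: 0.6
ee_pos: [0.191, 0.5156, 0.2051]
eef_rot: [-3.141, 0.0, 2.081]
force: [-0.0, 0.3, -0.2]
grip_width: 0.0938
grip_force: 0.0
```

Emit:
jog_arm(motion=[[0, 0, 0, 0, 0, 0.133, 1], [0, 0, 0, 0, 0, 0.133, 1], [0, 0, 0, 0, 0, 0.134, 1], [-0.02, 0.006, 0, 0, 0, 0, 1], [-0.04, 0.012, 0, 0, 0, 0, 1]])

```text
time_s: 1.1
ee_pos: [0.2154, 0.4584, 0.2047]
eef_rot: [-3.141, 0.001, 1.689]
force: [2.2, -0.4, -0.4]
grip_width: 0.0939
grip_force: 0.0
```

Emit:
jog_arm(motion=[[-0.044, 0.014, 0, 0, 0, 0, 1], [-0.044, 0.014, 0, 0, 0, 0, 1], [-0.044, 0.014, 0, 0, 0, 0, 1], [-0.044, 0.014, 0, 0, 0, 0, 1], [-0.044, 0.014, 0, 0, 0, 0, 1]])

```text
time_s: 1.6
ee_pos: [0.3111, 0.2461, 0.2054]
eef_rot: [3.142, 0.0, 1.687]
force: [0.9, 0.0, -0.1]
grip_width: 0.0941
grip_force: 0.0
```

Emit:
jog_arm(motion=[[-0.044, 0.014, 0, 0, 0, 0, 1], [-0.044, 0.014, 0, 0, 0, 0, 1], [-0.044, 0.014, 0, 0, 0, 0, 1], [-0.044, 0.014, 0, 0, 0, 0, 1], [-0.044, 0.014, 0, 0, 0, 0, 1]])

```text
time_s: 2.1
ee_pos: [0.4062, 0.0354, 0.2055]
eef_rot: [3.141, -0.0, 1.687]
force: [1.0, 1.5, 0.9]
grip_width: 0.0942
grip_force: 0.0
```

Emit:
jog_arm(motion=[[-0.044, 0.014, 0, 0, 0, 0, 1], [-0.044, 0.014, 0, 0, 0, 0, 1], [-0.044, 0.014, 0, 0, 0, 0, 1], [-0.03, 0.01, 0, 0, 0, 0, 1], [0, 0, 0, 0, 0, 0, 1]])

```text
time_s: 2.6
ee_pos: [0.4768, -0.1203, 0.2047]
eef_rot: [-3.14, -0.0, 1.684]
force: [-0.1, -0.0, 0.2]
grip_width: 0.0941
grip_force: 0.0
```

Emit:
jog_arm(motion=[[-0.043, 0.013, 0.015, 0, 0, 0, 1], [-0.043, 0.013, 0.015, 0, 0, 0, 1], [-0.043, 0.013, 0.015, 0, 0, 0, 1], [-0.043, 0.013, 0.015, 0, 0, 0, 1], [-0.02, 0.007, 0.005, 0, 0, 0, 1]])

```text
time_s: 3.1
ee_pos: [0.557, -0.3031, 0.138]
eef_rot: [-3.139, -0.002, 1.686]
force: [-0.0, 1.5, -0.8]
grip_width: 0.0939
grip_force: 0.0
```

Emit:
jog_arm(motion=[[0, 0, 0.01, 0, 0, 0, 1], [0, 0, 0, 0, 0, 0, 1]])

```text
time_s: 3.3
ee_pos: [0.5563, -0.3002, 0.1285]
eef_rot: [-3.139, -0.002, 1.687]
force: [-0.5, 1.0, 0.5]
grip_width: 0.0937
grip_force: 0.0
```

Run:
```python
from h import *
S=ctrl.camera("scene")[:,:,::-1];T=ctrl.camera("top")[:,:,::-1]
cv2.imwrite('pics/c1.png',np.hstack([crop(S,240,190,40,5),crop(T,397,181,40,5)]))
```

```text
(no output)
```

View pics/c1.png

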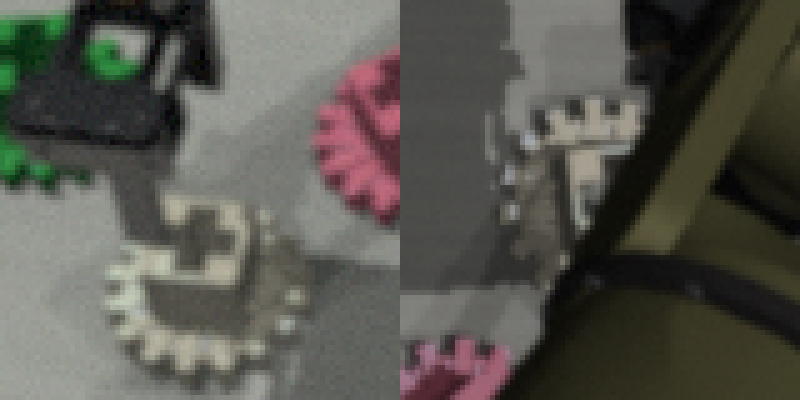

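The scene crop shows the gear's bore near crop (203,237), between the open fingers; the top view is blocked by the arm. I'll cross-check the hub position against both views.

Run:
```python
from h import *
print(ray("scene",[[240.1,196.9],[237.5,197.1]],.06).round(4))
c=[.557,-.304];a=np.radians(6.7);u=np.array([np.cos(a),np.sin(a)]);v=np.array([-u[1],u[0]])
for o in([.557,-.304],[.553,-.308]):
    print([(5*(proj("scene",[*(np.array(o)+.026*(s*u+t*v)),.06])[0]-[200,150]+.5)).round(0) for s,t in((1,1),(1,-1),(-1,-1),(-1,1))])
S=cv2.imread('pics/scene0.png');cv2.imwrite('pics/c2.png',crop(S,240,200,30,10))
```

```text
[[ 0.554  -0.2973  0.06  ]
 [ 0.5565 -0.3037  0.06  ]]
[array([224., 285.]), array([128., 272.]), array([155., 193.]), array([249., 206.])]
[array([220., 278.]), array([124., 264.]), array([151., 186.]), array([245., 198.])]
```

View pics/c2.png

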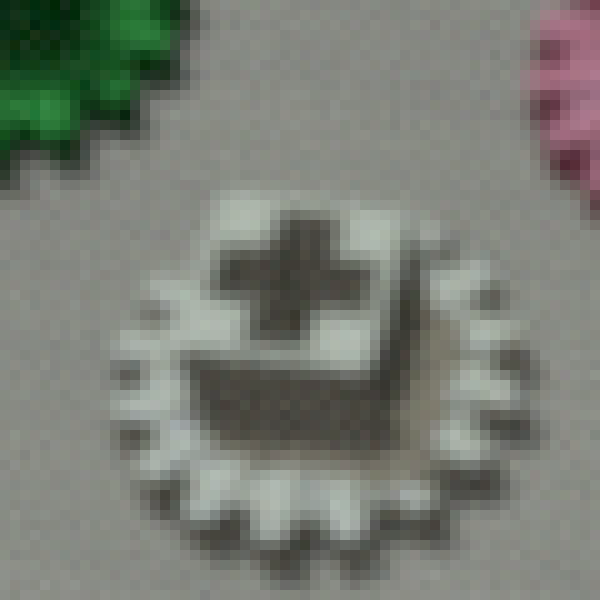

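The scene crop shows the bore cross centred at crop (294,277), or pixel (238.9,197.3), so the hub is at about (0.556,-0.301). That matches the tool position, so I'll descend and grip.

Emit:
jog_arm(motion=[[0, 0, 0.03, 0, 0, 0, 1], [0, 0, 0.03, 0, 0, 0, 1], [0, 0, 0.025, 0, 0, 0, 1], [0, 0, 0.017, 0, 0, 0, 1], [0, 0, 0, 0, 0, 0, 1]])

```text
time_s: 3.9
ee_pos: [0.5563, -0.2999, 0.0271]
eef_rot: [-3.139, -0.002, 1.688]
force: [0.1, -0.8, 0.6]
grip_width: 0.0937
grip_force: 0.0
```

Emit:
jog_arm(motion=[[0, 0, 0, 0, 0, 0, -1], [0, 0, 0, 0, 0, 0, -1], [0, 0, 0, 0, 0, 0, -1], [0, 0, 0, 0, 0, 0, -1], [0, 0, 0, 0, 0, 0, -1]], squeeze=45)

```text
time_s: 4.4
ee_pos: [0.5572, -0.3015, 0.0288]
eef_rot: [3.141, 0.0, 1.687]
force: [-0.2, 1.0, -0.2]
grip_width: 0.0575
grip_force: 0.0
```

Emit:
jog_arm(motion=[[0, 0, 0, 0, 0, 0, -1], [0, 0, 0, 0, 0, 0, -1], [0, 0, 0, 0, 0, 0, -1]])

```text
time_s: 4.7
ee_pos: [0.5571, -0.3015, 0.0287]
eef_rot: [3.142, 0.0, 1.687]
force: [-1.1, 0.2, 3.1]
grip_width: 0.0519
grip_force: 44.9
```

Emit:
jog_arm(motion=[[0, 0, -0.03, 0, 0, 0, -1], [0, 0, -0.04, 0, 0, 0, -1], [0, 0, -0.04, 0, 0, 0, -1], [0, 0, -0.04, 0, 0, 0, -1], [0, 0, -0.02, 0, 0, 0, -1]])

```text
time_s: 5.2
ee_pos: [0.5577, -0.3017, 0.202]
eef_rot: [3.139, 0.002, 1.687]
force: [-0.3, 0.4, -2.8]
grip_width: 0.052
grip_force: 44.9
```

Emit:
jog_arm(motion=[[0, 0, 0, 0, 0, -0.108, -1], [0, 0, 0, 0, 0, -0.107, -1], [0.02, 0.005, 0, 0, 0, 0, -1], [0.04, 0.01, 0, 0, 0, 0, -1], [0.04, 0.01, 0, 0, 0, 0, -1]])

```text
time_s: 5.7
ee_pos: [0.5476, -0.1977, 0.1976]
eef_rot: [-3.141, -0.001, 1.901]
force: [1.2, -0.7, -1.4]
grip_width: 0.0518
grip_force: 44.9
```

Emit:
jog_arm(motion=[[0.04, 0.01, 0, 0, 0, 0, -1], [0.04, 0.01, 0, 0, 0, 0, -1], [0.04, 0.01, 0, 0, 0, 0, -1], [0.04, 0.01, 0, 0, 0, 0, -1], [0.04, 0.01, 0, 0, 0, 0, -1]])

```text
time_s: 6.2
ee_pos: [0.53, 0.0083, 0.1981]
eef_rot: [-3.141, -0.0, 1.902]
force: [0.2, 1.0, -2.7]
grip_width: 0.0518
grip_force: 44.9
```

Emit:
jog_arm(motion=[[0.04, 0.01, 0, 0, 0, 0, -1], [0.04, 0.01, 0, 0, 0, 0, -1], [0.04, 0.01, 0, 0, 0, 0, -1], [0.02, 0.005, 0, 0, 0, 0, -1], [0, 0, 0, 0, 0, 0, -1]])

```text
time_s: 6.7
ee_pos: [0.5175, 0.1528, 0.198]
eef_rot: [-3.141, -0.0, 1.905]
force: [0.4, -0.6, -3.1]
grip_width: 0.0518
grip_force: 44.9
```

Emit:
jog_arm(motion=[[0.017, 0.004, 0.02, 0, 0, 0, -1], [0, 0, 0.02, 0, 0, 0, -1], [0, 0, 0.005, 0, 0, 0, -1], [0, 0, 0, 0, 0, 0, -1]])

```text
time_s: 7.1
ee_pos: [0.5162, 0.1671, 0.153]
eef_rot: [-3.14, -0.0, 1.901]
force: [0.9, 0.0, -2.1]
grip_width: 0.0519
grip_force: 44.9
```

Run:
```python
from h import *
S=ctrl.camera("scene")[:,:,::-1];T=ctrl.camera("top")[:,:,::-1]
cv2.imwrite('pics/s3.png',S);cv2.imwrite('pics/t3.png',T)
cv2.imwrite('pics/c3.png',np.hstack([crop(S,420,215,40,5),crop(T,209,189,40,5)]))
o=ctrl.get_obs();print(o['ee_pos'],o['eef_rot'])
# predicted seat-flange-ring points & spindle in scene crop
t=np.linspace(0,2*np.pi,4,endpoint=False)
for n,ctr in(("scene",(420,215)),("top",(209,189))):
    for z,x,y in((.082,.516,.1705),(o['ee_pos'][2]+.0313,o['ee_pos'][0],o['ee_pos'][1]),(o['ee_pos'][2]-.0287+.018,o['ee_pos'][0],o['ee_pos'][1])):
        print(n,(5*(proj(n,[x,y,z])[0]-ctr+40.5)).round(0))
```

```text
[0.51688085 0.16735804 0.15432837] [3.14061070e+00 1.36217876e-04 1.90105737e+00]
scene [196. 238.]
scene [230. 121.]
scene [213. 170.]
top [213. 209.]
top [156. 194.]
top [183. 200.]
```

View pics/c3.png

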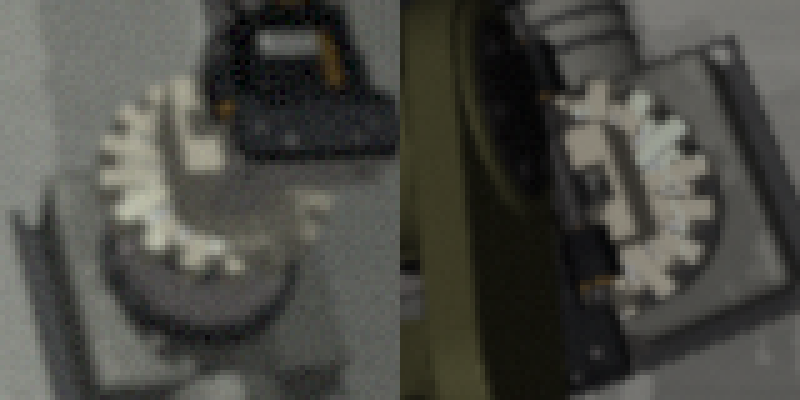

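The crops show the gear held over the gearbox. In the top view the rim's right edge is at crop x≈318 and it spans y 80–318. In the scene view the left edge is at 98 and the bottom edge at 272. I'll compare these with the predicted rim.

Run:
```python
from h import *
t=np.linspace(0,2*np.pi,180)
for x,y in((.5165,.1672),(.5165,.1605)):
  for n,ctr in(("scene",(420,215)),("top",(209,189))):
    p=np.vstack([np.c_[x+.056*np.cos(t),y+.056*np.sin(t),0*t+z] for z in(.1245,.1425)])
    q=5*(proj(n,p)-ctr+40.5); print(x,y,n,q.min(0).round(),q.max(0).round())
# collar/flange in scene0 & box
for n,ctr in(("scene",(420,215)),("top",(209,189))):
    p=np.c_[.516+.05*np.cos(t),.1705+.05*np.sin(t),0*t+.07];q=5*(proj(n,p)-ctr+40.5);print('flange',n,q.min(0).round(),q.max(0).round())
S=cv2.imread('pics/scene0.png');cv2.imwrite('pics/c4.png',np.hstack([crop(S,420,222,20,15)[:600],crop(cv2.imread('pics/t3.png'),225,190,25,12)[:600]])[:, :800])
```

```text
0.5165 0.1672 scene [90. 77.] [330. 291.]
0.5165 0.1672 top [61. 79.] [316. 323.]
0.5165 0.1605 scene [77. 74.] [316. 287.]
0.5165 0.1605 top [75. 79.] [330. 323.]
flange scene [ 93. 168.] [291. 337.]
flange top [118. 110.] [321. 311.]
```

View pics/c4.png

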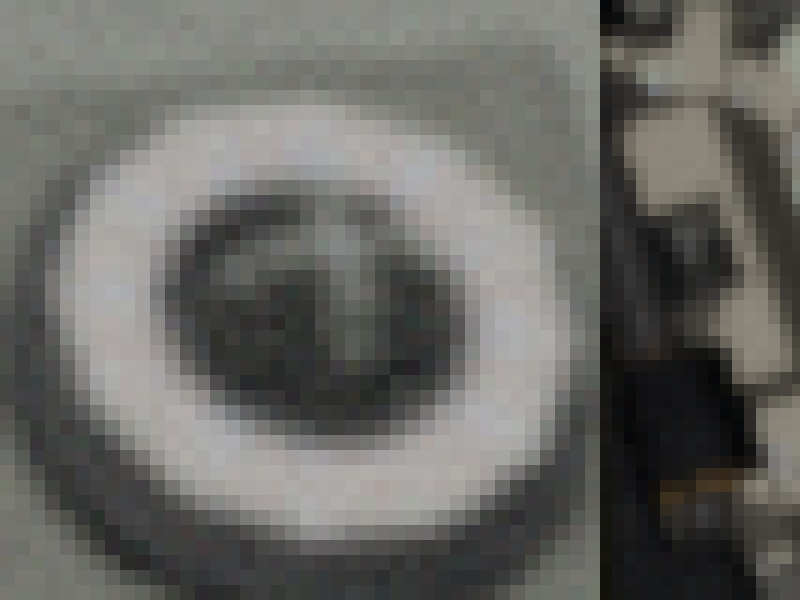

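The crop puts the collar ring's centre at scene pixel (420.2,223), about 4 mm further +y than the top estimate. That is the same bias as seen for the gear, so I'll aim for y≈0.172 and descend gently.

Emit:
jog_arm(motion=[[0.005, 0.001, 0.01, 0, 0, 0, -1], [0, 0, 0.01, 0, 0, 0, -1], [0, 0, 0.005, 0, 0, 0, -1], [0, 0, 0.004, 0, 0, 0, -1], [0, 0, 0, 0, 0, 0, -1]])

```text
time_s: 7.7
ee_pos: [0.5155, 0.1728, 0.1238]
eef_rot: [-3.141, -0.0, 1.902]
force: [0.2, -0.7, -2.0]
grip_width: 0.0517
grip_force: 44.9
```

Emit:
jog_arm(motion=[[0, 0, 0.004, 0, 0, 0, -1], [0, 0, 0.004, 0, 0, 0, -1], [0, 0, 0.003, 0, 0, 0, -1], [0, 0, 0, 0, 0, 0, -1]])

```text
time_s: 8.1
ee_pos: [0.5155, 0.1728, 0.113]
eef_rot: [-3.141, -0.0, 1.902]
force: [-0.4, -0.3, -2.2]
grip_width: 0.0517
grip_force: 44.9
```

Engaged on the splines without contact force; now I'll push the collar down.

Emit:
jog_arm(motion=[[0, 0, 0.003, 0, 0, 0, -1], [0, 0, 0.003, 0, 0, 0, -1], [0, 0, 0.003, 0, 0, 0, -1], [0, 0, 0, 0, 0, 0, -1]], squeeze=60)

```text
time_s: 8.5
ee_pos: [0.5159, 0.173, 0.1051]
eef_rot: [3.141, 0.0, 1.902]
force: [-1.5, -1.0, 5.1]
grip_width: 0.0514
grip_force: 59.8
```

Emit:
jog_arm(motion=[[0, 0, 0.002, 0, 0, 0, -1], [0, 0, 0.002, 0, 0, 0, -1], [0, 0, 0, 0, 0, 0, -1]])

```text
time_s: 8.8
ee_pos: [0.516, 0.173, 0.1013]
eef_rot: [3.141, 0.0, 1.902]
force: [-3.5, -0.7, 6.9]
grip_width: 0.0514
grip_force: 59.8
```

Emit:
jog_arm(motion=[[0, 0, 0.002, 0, 0, 0, -1], [0, 0, 0.001, 0, 0, 0, -1], [0, 0, 0, 0, 0, 0, -1]])

```text
time_s: 9.1
ee_pos: [0.516, 0.173, 0.0987]
eef_rot: [3.14, 0.0, 1.902]
force: [-3.8, -1.1, 10.6]
grip_width: 0.0517
grip_force: 59.8
```

Emit:
jog_arm(motion=[[0, 0, 0.001, 0, 0, 0, -1], [0, 0, 0, 0, 0, 0, -1]])

```text
time_s: 9.3
ee_pos: [0.516, 0.173, 0.0986]
eef_rot: [3.14, 0.0, 1.902]
force: [-8.9, -2.4, 21.0]
grip_width: 0.052
grip_force: 59.8
```

Emit:
jog_arm(motion=[[0, 0, 0.001, 0, 0, 0, -1], [0, 0, 0, 0, 0, 0, -1]])

```text
time_s: 9.5
ee_pos: [0.5161, 0.173, 0.0986]
eef_rot: [3.14, 0.0, 1.902]
force: [-13.7, -3.6, 33.5]
grip_width: 0.0515
grip_force: 59.9
```

Emit:
jog_arm(motion=[[0, 0, -0.002, 0, 0, 0, -1], [0, 0, 0, 0, 0, 0, 1], [0, 0, 0, 0, 0, 0, 1], [0, 0, 0, 0, 0, 0, 1], [0, 0, 0, 0, 0, 0, 1]])

```text
time_s: 10.0
ee_pos: [0.5157, 0.1729, 0.0972]
eef_rot: [-3.141, -0.0, 1.902]
force: [-0.5, 0.8, -0.4]
grip_width: 0.0803
grip_force: 0.0
```

Emit:
jog_arm(motion=[[0, 0, 0, 0, 0, 0, 1], [0, 0, 0, 0, 0, 0, 1], [0, 0, 0, 0, 0, 0, 1], [0, 0, 0, 0, 0, 0, 1]])

```text
time_s: 10.4
ee_pos: [0.5157, 0.1729, 0.0974]
eef_rot: [-3.142, 0.0, 1.902]
force: [-1.0, -0.1, 0.3]
grip_width: 0.0939
grip_force: 0.0
```

Open; now I'll lift straight up, back away sideways (−y and −x, above everything) and check.

Emit:
jog_arm(motion=[[0, 0, -0.02, 0, 0, 0, 1], [0, 0, -0.03, 0, 0, 0, 1], [0, 0, -0.04, 0, 0, 0, 1], [0, 0, -0.04, 0, 0, 0, 1], [0, 0, -0.02, 0, 0, 0, 1]])

```text
time_s: 10.9
ee_pos: [0.5163, 0.1731, 0.2511]
eef_rot: [3.137, 0.0, 1.902]
force: [0.3, -0.4, 0.2]
grip_width: 0.0938
grip_force: 0.0
```

Emit:
jog_arm(motion=[[0.04, 0, 0, 0, 0, 0, 1], [0.04, 0, 0, 0, 0, 0, 1], [0.04, 0, 0, 0, 0, 0, 1], [0.04, 0, 0, 0, 0, 0, 1], [0.03, 0, 0, 0, 0, 0, 1]])

```text
time_s: 11.4
ee_pos: [0.4529, 0.3545, 0.2474]
eef_rot: [-3.142, -0.0, 1.903]
force: [-0.6, -0.1, 0.4]
grip_width: 0.0941
grip_force: 0.0
```

Run:
```python
from h import *
S=ctrl.camera("scene")[:,:,::-1];T=ctrl.camera("top")[:,:,::-1]
cv2.imwrite('pics/c5.png',np.hstack([crop(S,420,215,40,5),crop(T,209,189,40,5)]))
t=np.linspace(0,2*np.pi,180)
for n,ctr in(("scene",(420,215)),("top",(209,189))):
    p=np.vstack([np.c_[.516+.056*np.cos(t),.172+.056*np.sin(t),0*t+z] for z in(.07,.088)])
    q=5*(proj(n,p)-ctr+40.5); print('home rim',n,q.min(0).round(),q.max(0).round())
    print('hub top',(5*(proj(n,[.516,.172,.13])[0]-ctr+40.5)).round())
```

```text
home rim scene [ 84. 140.] [314. 348.]
hub top [218. 187.]
home rim top [90. 93.] [330. 323.]
hub top [182. 203.]
```

View pics/c5.png

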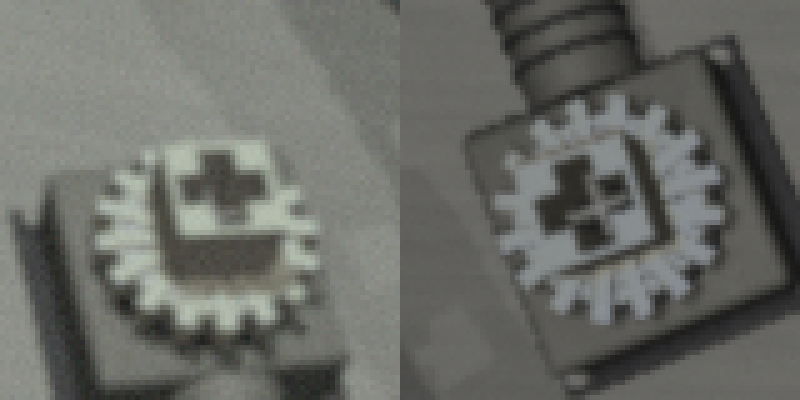

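The gear sits level on the spindle. The rim spans crop x 95–320, y≈145–345 in the scene view and x 95–325, y 93–325 in the top view, matching the home prediction.

```bash
python3 -c "
from station import ctrl
print(ctrl.hand_in())"
```

```text
the job is handed in; nothing more can be done
None
```

The drive gear is on the spindle, pushed fully home against the collar and released; the arm is clear, the pulley was left alone, and the job was handed in at about 11.5 s (no verdict was returned).

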